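# Set the lane switches to the code tiles under a hinged cover

## Robot

A 6-joint arm with a two-finger parallel gripper is mounted at the origin on the work surface. World frame = base frame: x ahead of the robot, y to its left, z up, the work surface at z = 0. Lengths are in m, angles in rad, forces in N, time in s.
With the tool pointing down it reaches from about 0.325 to 0.925 m from the base axis. Payload 3.1 kg.
Tool frame: the origin (TCP) lies midway between the tips of the shut fingers; the grasp point (between the pads) lies 19 mm behind it; z points along the fingers, y is the line along which they close (so a half turn about z gives the same grasp; the last joint's range is limited). The gripper opens to 85 mm and grips with 20 to 120 N. Pads are 22 mm wide; open, the fingers measure 114 mm over their backs; the gripper's body (76 mm by 85 mm) begins 54 mm behind the grasp point. The pads swing forward as they close: fully open they stand 13 mm farther back than shut.
Start: joints at [-1.394, 0.217, 1.613, -0, 1.311, -0.112], TCP at [0.178, -0.599, 0.231] pointing down, gripper open.
Joint ranges: [-2.75, 2.75], [-0.78, 2.1], [0.31, 2.55], [-1.13, 4.27], [0.13, 2.63], [-2.58, 2.58]. Speed limits (rad/s): [2.79, 2.79, 3.14, 3.14, 3.14, 3.14].

## Interface

Orientations are given as a unit quaternion [w, x, y, z].
In Python, from plant import manip gives the robot as it stands. Calls block until the motion is done:
- manip.move_pose(position, orientation): joint-space move of the TCP to a pose.
- manip.move_linear(position, attitude=None, v=0.15): straight line of the TCP; attitude=None keeps the orientation; v is the mean speed in m/s.
- manip.movej(angles): joint-space move.
- manip.move_gripper(opening, f_grip=None): finger opening in m; f_grip is the grip in N (None keeps the last); returns when the fingers have stopped.
- manip.wait(seconds).
- manip.solve_ik(position, orientation): joint angles nearest the present ones, or None.
- manip.get_image(name): name is "scene" or "side" or "wrist"; returns a dict with "image" (384x512x3 uint8, red, green, blue), "fx", "fy", "cx", "cy" (pixels), "k1" (the pictures are not rectified: a ray, as slopes to the right and down, at radius r is drawn at 1 + k1 r^2 times it, then the intrinsics apply), "xyz" and "orientation" of the camera in the world. Camera axes: x right, y down, z forward; pixel columns grow to the right and rows downward; lengths in m; the calibration is good to about 2 mm. A picture is of the moment at which its call begins. There is no depth.
A pose or a line that the arm cannot do raises manip.Unreachable and nothing moves.
- manip.finish_job(): hands the job in; it is judged then, once.
Readings, each from a call of its own:
- manip.read_time(): time.
- manip.read_qpos(): joint angles.
- manip.read_dq(): joint speeds.
- manip.read_joint_torque(): joint torques, N m.
- manip.read_eef_pos(): TCP position.
- manip.read_tool_rot(): TCP orientation.
- manip.read_force(): force on the tool from outside, world axes, zero at the start.
- manip.read_ft_torque(): the same for the moment, N m.
- manip.read_finger_gap(): finger opening in m.
- manip.read_gripper_force(): force on a finger pad.
Only numpy, scipy, OpenCV 4.12 (cv2) and the standard library are available. Lean on these libraries where they do the work, as an engineer would, in place of code of your own. Each camera call takes 0.05 s, during which the arm holds its last target. There are 200 camera calls.

## Task

Swing the clear cover of the lane controller right up by its red pull, then slide each of the four white switches fully to its stop so that it matches the tile behind it: up the slope (on) for a yellow tile, down the slope (off) for a black one. Then shut the cover fully again and let go, without shifting the gel bottle, the battery or the pieces of wood around it.

Things in the scene. Friction and masses are not known exactly. Their poses are not given: they have to be found in the camera images.
- console: Fixed grey lane controller, 200 wide, 195 deep, 115 mm high. Origin: centre of underside; x from front (faces the robot's right) to back, y left (to the robot). Its face rises from the front edge (95 mm before the origin, 30 mm up) at 30 degrees from level: a tool square to it is tilted 30 degrees. Blue side cheeks: 31 mm proud of the face, 184 mm apart. Behind: flat ledge 115 mm high with four tiles.
- hinge (a point): Middle of the cover's hinge line, which runs along the console's y at the top of the sloping face, 34 mm out from the face and 162 mm up the slope from its front edge.
- cover (a joint): Angle (rad) of the clear cover: 0 = shut, parallel to the face; grows as its front edge swings up and towards the back; stop at 1.57, square to the face, where it leans 30 degrees forward over the face. 148 mm from hinge to front edge, 196 wide, 5 thick, mid-plane through the hinge line. Stays where left; moving it at the pull takes 1 to 3 N.
- pull (a point): Grip point of the red pull fin amid the cover's front edge: 180 mm from the hinge line along the cover, 10 mm outside its mid-plane. Axes turn with the cover: x to the hinge, y along it, z outward. Fin 14 mm thick (y), 26 tall (z, centred here), reaching 34 mm to the hinge side, 20 to the other. It juts past the console's front; pinched across y, pads can pivot on it.
- switch0 (a joint): Travel (m) of slide switch 0 (leftmost seen from the console's front, nearest the robot): 0 = fully down the slope, nearest the front edge = OFF; 0.030 = fully up the slope, nearest the hinge = ON. Stays anywhere; slides with about 2 N; end stops at both ends.
- tab0 (a point): Centre of the top of switch 0's white tab (leftmost seen from the console's front, nearest the robot), 12 x 12 mm, 21 mm tall above the face; moves with it. Axes: x up the slope, y to the console's left, z straight out of the face. Tab centre at OFF: 40 mm up the slope from the face's front edge (122 mm below the hinge); at ON 70 mm. Console y = 60 mm; neighbours 40 mm apart.
- switch1 (a joint): Travel (m) of slide switch 1 (second from the left): 0 = fully down the slope, nearest the front edge = OFF; 0.030 = fully up the slope, nearest the hinge = ON. Stays anywhere; slides with about 2 N; end stops at both ends.
- tab1 (a point): Centre of the top of switch 1's white tab (second from the left), 12 x 12 mm, 21 mm tall above the face; moves with it. Axes: x up the slope, y to the console's left, z straight out of the face. Tab centre at OFF: 40 mm up the slope from the face's front edge (122 mm below the hinge); at ON 70 mm. Console y = 20 mm; neighbours 40 mm apart.
- switch2 (a joint): Travel (m) of slide switch 2 (third from the left): 0 = fully down the slope, nearest the front edge = OFF; 0.030 = fully up the slope, nearest the hinge = ON. Stays anywhere; slides with about 2 N; end stops at both ends.
- tab2 (a point): Centre of the top of switch 2's white tab (third from the left), 12 x 12 mm, 21 mm tall above the face; moves with it. Axes: x up the slope, y to the console's left, z straight out of the face. Tab centre at OFF: 40 mm up the slope from the face's front edge (122 mm below the hinge); at ON 70 mm. Console y = -20 mm; neighbours 40 mm apart.
- switch3 (a joint): Travel (m) of slide switch 3 (rightmost, farthest from the robot): 0 = fully down the slope, nearest the front edge = OFF; 0.030 = fully up the slope, nearest the hinge = ON. Stays anywhere; slides with about 2 N; end stops at both ends.
- tab3 (a point): Centre of the top of switch 3's white tab (rightmost, farthest from the robot), 12 x 12 mm, 21 mm tall above the face; moves with it. Axes: x up the slope, y to the console's left, z straight out of the face. Tab centre at OFF: 40 mm up the slope from the face's front edge (122 mm below the hinge); at ON 70 mm. Console y = -60 mm; neighbours 40 mm apart.
- mark0 (a point): Centre of tile seat 0 on the flat ledge (leftmost seen from the console's front, nearest the robot), straight behind switch 0 at the same console y; 115 mm above the bench.
- mark1 (a point): Centre of tile seat 1 on the flat ledge (second from the left), straight behind switch 1 at the same console y; 115 mm above the bench.
- mark2 (a point): Centre of tile seat 2 on the flat ledge (third from the left), straight behind switch 2 at the same console y; 115 mm above the bench.
- mark3 (a point): Centre of tile seat 3 on the flat ledge (rightmost, farthest from the robot), straight behind switch 3 at the same console y; 115 mm above the bench.
- yellow0: Yellow code tile, 30 x 30 x 6 mm, fixed on one of the four seats of the ledge (which one varies), origin at the centre of its underside: the switch in front of it must be ON.
- yellow1: Yellow code tile, 30 x 30 x 6 mm, fixed on one of the four seats of the ledge (which one varies), origin at the centre of its underside: the switch in front of it must be ON.
- black0: Black code tile, 30 x 30 x 6 mm, fixed on one of the four seats of the ledge (which one varies), origin at the centre of its underside: the switch in front of it must be OFF.
- black1: Black code tile, 30 x 30 x 6 mm, fixed on one of the four seats of the ledge (which one varies), origin at the centre of its underside: the switch in front of it must be OFF.
- gel: Bystander: blue gel bottle with white cap, 44 mm across, 105 mm tall, origin at its underside, behind the console.
- battery: Bystander: black and orange tool battery, 75 x 60 x 85 mm, origin at its underside, behind the console.
- strips: Bystander: stack of plywood strips, 160 x 35 x 36 mm, origin at its underside, beyond the console's right side.
- block: Bystander: pale wooden block, 130 x 40 x 24 mm, origin at its underside, before the console's front.

How it is judged:
On the way, in this order (a step that is already met when the one before it is completed fails the run):
1. the cover has been swung up (past 1.2 rad) (value of joint cover above 1.2 rad), for 0.2 s.
2. all four switches match their tiles (((horizontal distance between any of yellow0, yellow1 and mark0 below 0.02 m and value of joint switch0 above 0.024 m) or (not (horizontal distance between any of yellow0, yellow1 and mark0 below 0.02 m) and value of joint switch0 below 0.006 m)) and ((horizontal distance between any of yellow0, yellow1 and mark1 below 0.02 m and value of joint switch1 above 0.024 m) or (not (horizontal distance between any of yellow0, yellow1 and mark1 below 0.02 m) and value of joint switch1 below 0.006 m)) and ((horizontal distance between any of yellow0, yellow1 and mark2 below 0.02 m and value of joint switch2 above 0.024 m) or (not (horizontal distance between any of yellow0, yellow1 and mark2 below 0.02 m) and value of joint switch2 below 0.006 m)) and ((horizontal distance between any of yellow0, yellow1 and mark3 below 0.02 m and value of joint switch3 above 0.024 m) or (not (horizontal distance between any of yellow0, yellow1 and mark3 below 0.02 m) and value of joint switch3 below 0.006 m))), for 0.2 s.
At the end, for the whole second after the job is handed in: Every switch with a yellow tile behind it is within 6 mm of its upper stop and every one with a black tile within 6 mm of its lower stop, the cover is shut (under 0.06 rad) and released (all of step 2 and value of joint cover below 0.06 rad and contact force between the fingers and console below 0.5 N); the robot touches nothing.
It fails at once if a bystander is shifted by more than 30 mm (distance of any of gel, battery, strips, block from where it was at the start of the episode above 0.03 m).
It fails at once if the gel bottle or the battery is toppled (angle between any of gel, battery's own z axis and vertical above 0.5 rad).
It also fails if it takes over 72 s, if anything falls off the work surface, if the arm or the gripper's body presses on something with over 40 N, if the wrist force passes 120 N, or if a joint passes its speed limit or range.

## Working session

There is one attempt and no reset: what is moved stays moved. The work goes in short steps, each a Python script; the robot and the scene stay as the last script left them, time stands still between calls to the robot, and variables do not carry over. Pictures are saved under pics/ and viewed, at most 10 in all, crops included, and the job is handed in when it is done.

```bash
ls; mkdir -p pics; cat > h.py <<'E'
import numpy as np, cv2
from plant import manip
from scipy.spatial.transform import Rotation as R
def rot(q): return R.from_quat([q[1],q[2],q[3],q[0]])
def quat(r):
    q=r.as_quat(); return [q[3],q[0],q[1],q[2]]
def cam(n,fn=None):
    d=manip.get_image(n)
    if fn: cv2.imwrite('pics/'+fn,d['image'][:,:,::-1])
    return d
def ray(d,u,v):
    K=np.array([[d['fx'],0,d['cx']],[0,d['fy'],d['cy']],[0,0,1.]])
    p=cv2.undistortPoints(np.array([[[u,v]]],float),K,np.array([d['k1'],0,0,0,0.]))[0,0]
    return np.array(d['xyz']),rot(d['orientation']).apply([p[0],p[1],1])
def onz(d,u,v,z):
    o,r=ray(d,u,v); return o+r*(z-o[2])/r[2]
def proj(d,P):
    c=rot(d['orientation']).inv().apply(np.atleast_2d(P)-np.array(d['xyz'])); s=c[:,:2]/c[:,2:]
    s=s*(1+d['k1']*(s**2).sum(1,keepdims=True)); return s*[d['fx'],d['fy']]+[d['cx'],d['cy']]
E
python3 - <<'E'
from h import *
import pickle
D={n:cam(n,n+'0.png') for n in('scene','side','wrist')}
pickle.dump(D,open('d0.pkl','wb'))
for n,d in D.items(): print(n,d['fx'],d['k1'],np.round(d['xyz'],3),np.round(rot(d['orientation']).as_matrix()[:,2],2))
print(manip.read_time(),manip.read_tool_rot())
E
```

```text
pics
scene 353.3095936622986 -0.09613763504197265 [0.82  0.414 0.817] [-0.28 -0.45 -0.85]
side 419.7438358279576 -0.028827182749636717 [0.212 0.506 0.771] [ 0.43 -0.51 -0.75]
wrist 320.1391981915761 -0.00024402017590259556 [ 0.241 -0.579  0.372] [-0.25 -0.07 -0.97]
0.15 [-9.57159217e-04  9.89591887e-01  1.43899201e-01 -3.14969198e-05]
```

View pics/scene0.png

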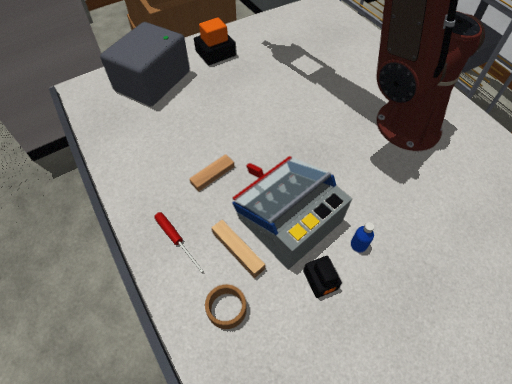

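View pics/side0.png

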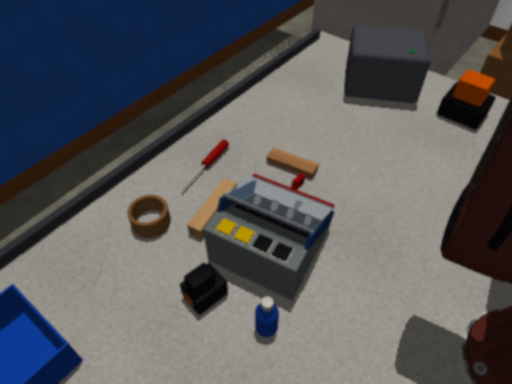

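The scene view shows tiles at (297,232) yellow, (311,221) yellow, (323,211) black and (334,201) black. The robot is on the right, so switches 0 and 1 go OFF, and 2 and 3 go ON. The red pull is at (255,170) in scene and (298,181) in side. The blocks, battery and gel stand around the console.

```bash
cat > m.py <<'E'
from h import *
import pickle
D=pickle.load(open('d0.pkl','rb'))
def comps(d,lo,hi,box,amin):
    hsv=cv2.cvtColor(d['image'],cv2.COLOR_RGB2HSV); m=cv2.inRange(hsv,lo,hi)
    x0,y0,x1,y1=box; k=np.zeros_like(m);k[y0:y1,x0:x1]=m[y0:y1,x0:x1]
    n,l,s,c=cv2.connectedComponentsWithStats(k)
    return [(c[i],s[i]) for i in range(1,n) if s[i,4]>=amin]
bx={'scene':(225,145,360,270),'side':(195,160,345,280)}
for n in bx:
    d=D[n]
    print(n,'yellow',[(np.round(c,1),s[4],np.round(onz(d,*c,.121),4)) for c,s in comps(d,(20,120,120),(35,255,255),bx[n],40)])
    print('black',[(np.round(c,1),s[4],np.round(onz(d,*c,.121),4)) for c,s in comps(d,(0,0,0),(180,255,45),bx[n],40)])
    print('red',[(np.round(c,1),s) for c,s in comps(d,(170,120,60),(180,255,255),bx[n],10)+comps(d,(0,150,60),(6,255,255),bx[n],10)])
for n,b in(('scene',(225,145,360,270)),('side',(195,160,345,300))):
    x0,y0,x1,y1=b; cv2.imwrite(f'pics/c_{n}.png',cv2.resize(D[n]['image'][y0:y1,x0:x1,::-1],None,fx=4,fy=4,interpolation=cv2.INTER_CUBIC))
E
python3 m.py
```

```text
scene yellow [(array([310.1, 220.7]), np.int32(171), array([0.5235, 0.159 , 0.121 ])), (array([297.4, 231.5]), np.int32(184), array([0.5631, 0.1664, 0.121 ]))]
black [(array([334. , 200.7]), np.int32(136), array([0.4452, 0.1453, 0.121 ])), (array([322.4, 210.8]), np.int32(144), array([0.4845, 0.1529, 0.121 ])), (array([319.7, 264.3]), np.int32(286), array([0.5666, 0.2535, 0.121 ]))]
red [(array([257.6, 174.2]), array([233, 157,  58,  43, 258], dtype=int32))]
side yellow [(array([225.7, 226.1]), np.int32(216), array([0.564 , 0.1658, 0.121 ])), (array([243.8, 234.1]), np.int32(222), array([0.5247, 0.1583, 0.121 ]))]
black [(array([264.8, 220.7]), np.int32(1168), array([0.5133, 0.1082, 0.121 ])), (array([258.7, 258.7]), np.int32(2416), array([0.4685, 0.1834, 0.121 ])), (array([262.4, 242.6]), np.int32(185), array([0.4851, 0.1516, 0.121 ])), (array([281.6, 251.3]), np.int32(193), array([0.4458, 0.1446, 0.121 ])), (array([207.2, 272.9]), np.int32(348), array([0.5212, 0.2633, 0.121 ]))]
red [(array([207.9, 162.1]), array([203, 160,  12,   7,  49], dtype=int32)), (array([296.4, 182.7]), array([278, 173,  30,  23, 158], dtype=int32)), (array([270.6, 180.9]), array([265, 179,  12,   5,  14], dtype=int32)), (array([320.9, 200.3]), array([309, 196,  24,  10,  32], dtype=int32))]
```

View pics/c_scene.png

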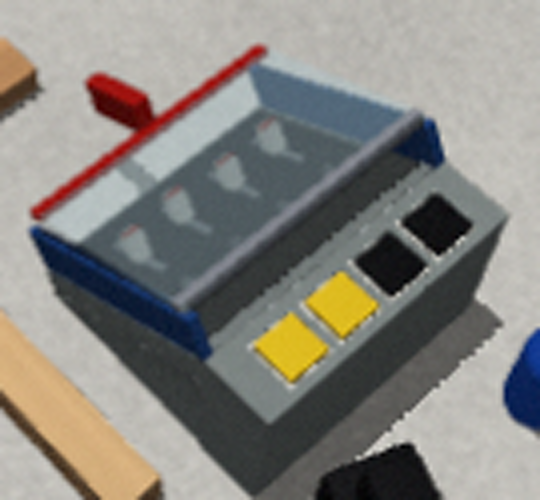

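View pics/c_side.png

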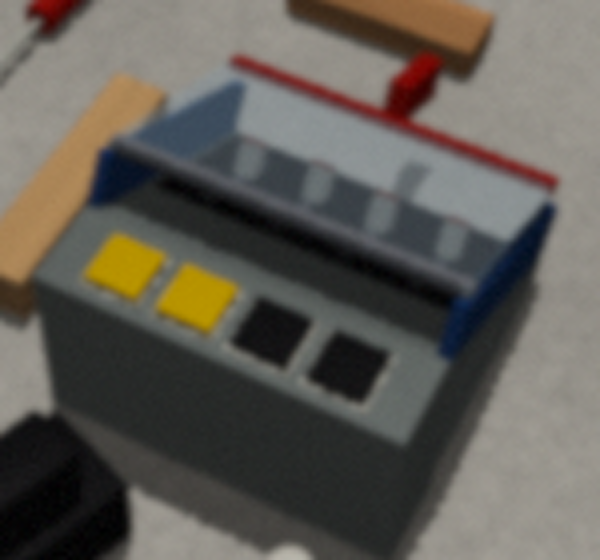

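The crops show the ledge's back corners, about (352.5,198.3) and (292,250.8) in scene, (205,230.5) and (296.3,270.8) in side. The fin is at about (254.5,170) in scene and (298.5,181) in side.

```bash
cat > g.py <<'E'
from h import *
import pickle
D=pickle.load(open('d0.pkl','rb'));s,e=D['scene'],D['side']
T=(np.array([[.4452,.1453],[.4845,.1529],[.5235,.159],[.5631,.1664]])+np.array([[.4458,.1446],[.4851,.1516],[.5247,.1583],[.564,.1658]]))/2
yv=T[0]-T[3]; yv/=np.linalg.norm(yv); xv=np.array([yv[1],-yv[0]])
C=[onz(s,352.5,198.3,.115)[:2],onz(s,292,250.8,.115)[:2],onz(e,296.3,270.8,.115)[:2],onz(e,205,230.5,.115)[:2]]
for c in C: print('corner in tile frame',np.round([(c-T.mean(0))@xv,(c-T.mean(0))@yv],4))
off=np.mean([(c-T.mean(0))@xv for c in C])
org=T.mean(0)+xv*(off-.0975)
print('org',org,'yaw',np.degrees(np.arctan2(xv[1],xv[0])), 'tile x',.0975-off)
W=lambda P:np.c_[org+np.outer(np.atleast_2d(P)[:,0],xv)+np.outer(np.atleast_2d(P)[:,1],yv),np.atleast_2d(P)[:,2]]
c,sn=np.cos(np.pi/6),.5
def face(u,y,h): return [-.095+u*c-h*sn,y,.03+u*sn+h*c]
H=np.array(face(.162,0,.034))
def cov(a,r,y,h): # along cover r from hinge, outward h
    b=np.pi/6-a; d=np.array([-np.cos(b),0,-np.sin(b)]);n=np.array([-np.sin(b),0,np.cos(b)])
    return H+d*r+n*h+[0,y,0]
if __name__=='__main__':
    for n,d,box in(('scene',s,(225,145)),('side',e,(195,160))):
      for a in(0,):
        P=[cov(a,.187,0,.01),cov(a,.2,0,.023),cov(a,.148,.098,0),cov(a,.148,-.098,0),cov(a,0,.098,0),cov(a,0,-.098,0)]+[face(.04,y,.021) for y in(.06,.02,-.02,-.06)]+[face(.07,y,.021) for y in(.06,.02,-.02,-.06)]
        print(n,a,np.round((proj(d,W(P))-box)*4).astype(int).tolist())
    o1,r1=ray(s,225+120/4,145+103/4);o2,r2=ray(e,195+413/4,160+87/4)
    A=np.c_[r1,-r2];t=np.linalg.lstsq(A,o2-o1,rcond=None)[0];p,q=o1+r1*t[0],o2+r2*t[1]
    m=(p+q)/2;print('pull tri',m,np.linalg.norm(p-q),'console',(m[:2]-org)@xv,(m[:2]-org)@yv,m[2])
    print('exp',cov(0,.187,0,.01))
E
python3 g.py
```

```text
corner in tile frame [0.0234 0.1019]
corner in tile frame [ 0.0238 -0.0983]
corner in tile frame [0.0206 0.0996]
corner in tile frame [ 0.0241 -0.0927]
org [0.51763368 0.08211128] yaw 100.15742505465616 tile x 0.07454456064111266
scene 0 [[116, 118], [98, 97], [264, 66], [37, 231], [426, 119], [182, 314], [254, 121], [209, 155], [162, 189], [115, 225], [284, 133], [239, 167], [191, 203], [143, 240]]
side 0 [[413, 111], [427, 86], [551, 210], [231, 82], [468, 301], [104, 147], [464, 219], [396, 191], [329, 164], [265, 138], [446, 235], [376, 206], [308, 178], [242, 151]]
pull tri [ 0.54175503 -0.04969555  0.0791846 ] 0.0018601274298639258 console -0.13399489619206115 -0.0004987103417314313 0.07918460467737481
exp [-0.13865064  0.          0.05560512]
```

The cover starts slightly ajar, at about 0.1 rad, and the pull triangulates consistently. Next I plan the poses, with one constant tool attitude square to the face, and check IK.

```bash
cat > p.py <<'E'
from g import *
c3=lambda v:np.r_[v[0]*xv+v[1]*yv,v[2]]
def att(t,flip):
    z=c3([np.sin(t),0,-np.cos(t)]); y=c3([0,1,0])*(-1 if flip else 1); x=np.cross(y,z)
    return R.from_matrix(np.c_[x,y,z])
ZT=lambda t:np.array([np.sin(t),0,-np.cos(t)])
def pullpose(a,t,back=0,dy=0,r=.18): return W(cov(a,r,dy,.010)+ZT(t)*(.019-back))[0]
def tip(u,y,h): return W(face(u,y,h))[0]
E
python3 - <<'E'
from p import *
print(np.degrees(manip.read_qpos()).round())
for deg in(30,15,0):
  t=np.radians(deg)
  for f in(0,1):
    Q=quat(att(t,f)); print(deg,f)
    for nm,p in [('pre',pullpose(.1,t,.08)),('g',pullpose(.1,t)),('mid',pullpose(.8,t)),('open',pullpose(1.57,t)),('openup',pullpose(1.57,t,.1))]+[(f't{y}{u}',tip(u,y,.008)) for y in(.06,-.06) for u in(0,.1)]:
        s_=manip.solve_ik(p,Q); print('  ',nm,p.round(3),None if s_ is None else np.round(s_,2))
E
```

```text
corner in tile frame [0.0234 0.1019]
corner in tile frame [ 0.0238 -0.0983]
corner in tile frame [0.0206 0.0996]
corner in tile frame [ 0.0241 -0.0927]
org [0.51763368 0.08211128] yaw 100.15742505465616 tile x 0.07454456064111266
[-80.  12.  93.  -0.  75.  -6.]
30 0
   pre [ 0.548 -0.086  0.128] [-0.5   0.36  1.72  0.4   1.42  2.33]
   g [ 0.541 -0.046  0.059] [-0.45  0.43  1.79  0.44  1.28  2.31]
   mid [ 0.541 -0.048  0.183] [-0.45  0.26  1.74  0.42  1.48  2.4 ]
   open [0.525 0.039 0.285] None
   openup [ 0.534 -0.01   0.371] None
   t0.060 [ 0.476 -0.026  0.037] [-0.47  0.35  1.96  0.44  1.2   2.26]
   t0.060.1 [0.461 0.059 0.087] [-0.33  0.19  2.04  0.48  1.22  2.4 ]
   t-0.060 [ 0.594 -0.005  0.037] [-0.35  0.53  1.69  0.47  1.24  2.38]
   t-0.060.1 [0.579 0.08  0.087] [-0.23  0.4   1.76  0.51  1.25  2.51]
30 1
   pre [ 0.548 -0.086  0.128] [-0.5   0.36  1.72  0.4   1.42 -0.82]
   g [ 0.541 -0.046  0.059] [-0.45  0.43  1.79  0.44  1.28 -0.83]
   mid [ 0.541 -0.048  0.183] [-0.45  0.26  1.74  0.42  1.48 -0.74]
   open [0.525 0.039 0.285] [-0.32  0.08  1.75  0.45  1.59 -0.56]
   
[... 1720 characters left out ...]
   t-0.060 [ 0.594 -0.005  0.037] None
   t-0.060.1 [0.579 0.08  0.087] None
0 1
   pre [ 0.542 -0.056  0.137] [-0.23  0.15  1.88 -0.    1.11 -0.41]
   g [ 0.542 -0.056  0.057] [-0.23  0.27  1.92 -0.    0.96 -0.41]
   mid [ 0.543 -0.058  0.18 ] [-0.23  0.1   1.85 -0.    1.19 -0.41]
   open [0.527 0.03  0.282] [-0.08 -0.03  1.78 -0.    1.39 -0.25]
   openup [0.527 0.03  0.382] [-0.08 -0.08  1.65 -0.    1.57 -0.25]
   t0.060 [ 0.476 -0.026  0.037] [-0.2   0.17  2.08 -0.    0.89 -0.38]
   t0.060.1 [0.461 0.059 0.087] [-0.02  0.06  2.09 -0.    0.99 -0.2 ]
   t-0.060 [ 0.594 -0.005  0.037] [-0.13  0.39  1.8  -0.    0.95 -0.3 ]
   t-0.060.1 [0.579 0.08  0.087] [ 0.02  0.3   1.81 -0.    1.03 -0.16]
```

```bash
sed -i 's/^for c in C.*//;s/^print(.org.*//' g.py; python3 - <<'E'
from p import *
t=np.pi/6;Q=quat(att(t,1))
manip.move_pose(pullpose(.1,t,.12),Q)
d=cam('wrist','w1.png'); pickle.dump(d,open('w1.pkl','wb'))
print(manip.read_time(),manip.read_eef_pos(),manip.read_force())
print(proj(d,[W(cov(.1,.2,0,.023))[0],W(cov(.1,.148,0,.023))[0],W(cov(.1,.148,.098,0))[0],W(cov(.1,.148,-.098,0))[0]]).round())
E
```

```text
2.4083 [ 0.55125294 -0.10637857  0.1632871 ] [ 0.37832748 -0.23022508 -0.73004018]
[[257. 217.]
 [257. 148.]
 [135. 147.]
 [379. 147.]]
```

View pics/w1.png

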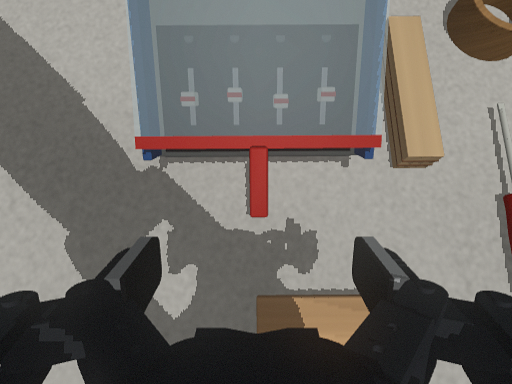

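The wrist view shows the fin end at (259,217), predicted (257,217), and the strip ends at 135 and 381, predicted 135 and 379. The pose is good to about 1 mm. All four tabs are at mid-slot. I'll grasp and swing.

```bash
python3 - <<'E'
from p import *
t=np.pi/6
manip.move_linear(pullpose(.1,t),v=.15)
manip.move_gripper(.0,f_grip=30)
print(manip.read_time(),manip.read_finger_gap(),manip.read_force().round(1))
for a in np.linspace(.1,1.5,9)[1:]:
    manip.move_linear(pullpose(a,t),v=.12)
    print(round(a,2),manip.read_force().round(1),round(manip.read_finger_gap(),4))
print(manip.read_time())
cam('side','s2.png')
E
```

```text
4.0083 0.01350689595797369 [ 5.5  1.9 -1.2]
0.28 [5.5 1.  2.3] 0.0135
0.45 [5.8 1.8 1. ] 0.0134
0.62 [6.4 2.4 1.2] 0.0135
0.8 [5.7 3.4 1.1] 0.0136
0.98 [ 6.4  2.6 -0.3] 0.0132
1.15 [ 6.9  3.8 -1. ] 0.0135
1.32 [ 6.9  2.5 -0.3] 0.0137
1.5 [ 6.3  1.5 -1.8] 0.0135
7.3417
```

View pics/s2.png

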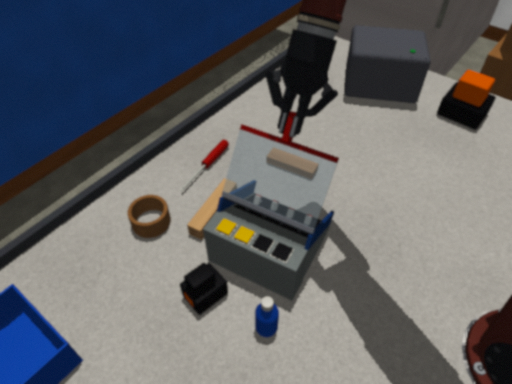

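The side view shows the cover fully up and the fin held at (288,125). Next: release, back off and push the switches with shut fingers.

```bash
cat > push.py <<'E'
from p import *
ux=c3([np.cos(np.pi/6),0,.5])
def push(y,on):
    s=1 if on else -1; u0=.0 if on else .098
    manip.move_linear(tip(u0,y,.06),v=.25); manip.move_linear(tip(u0,y,.008),v=.12)
    f0=manip.read_force()@ux
    u=.044 if on else .066
    manip.move_linear(tip(u,y,.008),v=.1); fa=manip.read_force()@ux-f0
    while abs(u-.055)<.016:
        u+=s*.0015; manip.move_linear(tip(u,y,.008),v=.05)
        f=(manip.read_force()@ux-f0)*-s
        if f>8: break
    print(y,on,'u',round(u,4),'f',round(f,1),'fmid',round(-s*fa,1),'tcp err',(np.array(manip.read_eef_pos())-tip(u,y,.008)).round(4),'t',manip.read_time())
    manip.move_linear(tip(u-s*.006,y,.008),v=.1); manip.move_linear(tip(u-s*.006,y,.06),v=.2)
E
python3 - <<'E'
from push import *
t=np.pi/6
manip.move_gripper(.045); print(manip.read_force().round(1))
manip.move_linear(pullpose(1.5,t,.09),v=.2)
manip.move_gripper(0)
manip.move_linear(tip(.0,-.02,.28),v=.25)
manip.move_linear(tip(.0,-.02,.10),v=.25)
push(-.02,True)
d=cam('wrist','w3.png')
print(manip.read_time())
E
```

```text
[-0.  -0.3 -0.2]
-0.02 True u 0.0545 f 10.9 fmid -0.3 tcp err [ 0.0004 -0.0025 -0.0015] t 13.7917
14.5
```

View pics/w3.png

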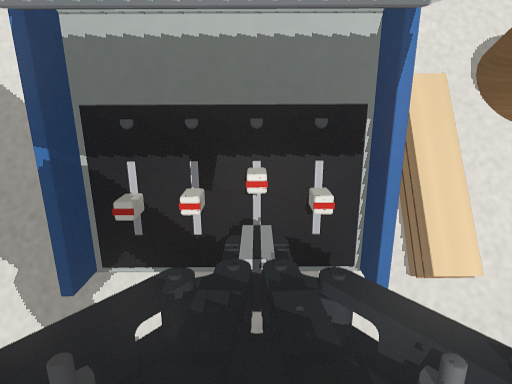

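Switch 2 moved up: its tab is at (256,180) against the others at about (130–320,203). The force rise at u≈0.052 matches the stop. Now the rest.

```bash
python3 - <<'E'
from push import *
push(-.06,True)
manip.move_linear(tip(.098,-.06,.06),v=.2)
push(.02,False); push(.06,False)
manip.move_linear(tip(.06,.06,.10),v=.25)
manip.move_linear(tip(.0,.0,.12),v=.25)
d=cam('wrist','w4.png'); pickle.dump(d,open('w4.pkl','wb'))
print(proj(d,[tip(u,y,.021) for y,u in((.06,.04),(.02,.04),(-.02,.07),(-.06,.07))]).round())
print(manip.read_time())
E
```

```text
-0.06 True u 0.053 f 8.0 fmid 0.5 tcp err [ 0.0001 -0.0011 -0.0007] t 17.575
0.02 False u 0.0525 f 11.3 fmid 0.6 tcp err [-0.0003  0.0021  0.0013] t 22.4083
0.06 False u 0.0525 f 10.3 fmid 0.1 tcp err [-0.0004  0.0019  0.0012] t 26.7417
[[178. 140.]
 [232. 139.]
 [287.  97.]
 [343.  97.]]
28.2583
```

View pics/w4.png

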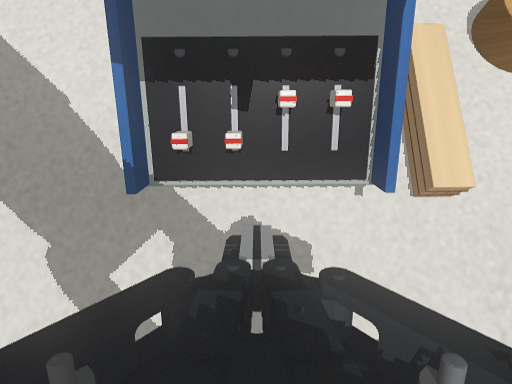

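The tabs are at (180,141), (233,141), (288,98) and (343,98), all within 2 px of the predicted stop positions. Now I re-grip the pull and close the cover.

```bash
python3 - <<'E'
from p import *
t=np.pi/6
manip.move_linear(tip(.0,0,.29),v=.25)
manip.move_linear(pullpose(1.5,t,.09),v=.25)
manip.move_gripper(.05)
manip.move_linear(pullpose(1.5,t),v=.12)
manip.move_gripper(0,f_grip=30); print(manip.read_finger_gap())
for a in np.r_[np.linspace(1.5,.1,9)[1:],.05,0,-.015]:
    manip.move_linear(pullpose(a,t),v=.1 if a>.06 else .05)
    f=manip.read_force(); print(round(a,3),f.round(1))
    if a<.06 and f[2]>12: break
manip.move_gripper(.05); print(manip.read_force().round(1))
manip.move_linear(pullpose(0,t,.13),v=.2)
d=cam('wrist','w5.png'); e=cam('side'); s=cam('scene')
for a in(0,.06,.1): print(a,proj(d,[W(cov(a,.2,0,.023))[0],W(cov(a,.148,.098,0))[0],W(cov(a,.148,-.098,0))[0]]).round(1).tolist(),(proj(s,W([cov(a,.2,0,.023),cov(a,.148,-.098,0)]))-[225,145])*4)
cv2.imwrite('pics/c5.png',np.hstack([d['image'][:,100:410,::-1],cv2.resize(s['image'][145:241,225:345,::-1],(480,384),interpolation=cv2.INTER_CUBIC)]))
print(manip.read_time())
E
```

```text
0.013236065033016987
1.325 [ 5.2 -1.3  2.7]
1.15 [ 6.  -1.4  1. ]
0.975 [ 7.1 -1.4 -1.1]
0.8 [ 8.7  0.3 -1.9]
0.625 [ 8.9  0.3 -2.2]
0.45 [ 9.5  0.7 -1.4]
0.275 [ 9.4  1.8 -1.8]
0.1 [10.3  1.6 -2.2]
0.05 [ 9.   1.1 -2.3]
0.0 [-1.  -6.4 22. ]
[0.4 0.6 0. ]
0 [[258.1, 215.8], [138.0, 146.2], [378.0, 145.9]] [[ 97.92948667  97.48049661]
 [ 37.45088611 231.20311539]]
0.06 [[258.1, 219.1], [134.0, 147.4], [382.2, 147.1]] [[ 93.27102974  83.22732029]
 [ 32.47600103 220.25373623]]
0.1 [[258.1, 221.0], [131.1, 147.9], [385.1, 147.5]] [[ 90.49473801  73.81244649]
 [ 29.38919698 213.04504559]]
37.5083
```

View pics/c5.png

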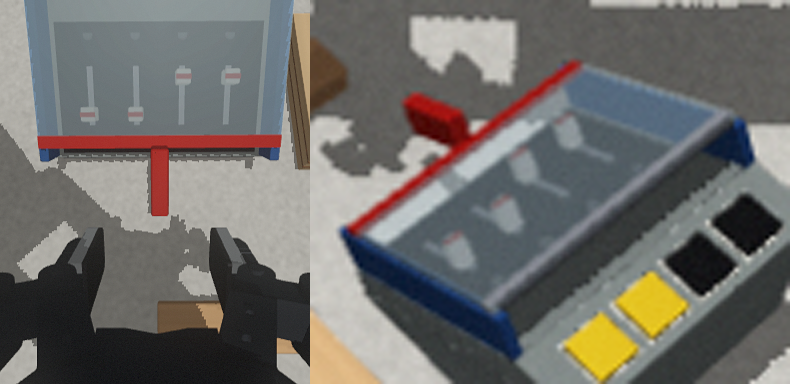

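The strip width (244 px) and the fin end in scene (95,97 against 98,97 at zero) both show the cover shut. A 24 N rise also showed it meeting its stop. The switches are unchanged and the gripper is clear.

```bash
python3 -c "
from h import manip
print(manip.read_force(), manip.finish_job())"
```

```text
the job is handed in; nothing more can be done
[-0.51877556  0.71842462  0.1000796 ] None
```

I handed the job in at about 37.5 s of the 72 s allowed. Switches 0 and 1 are off for their black tiles, and 2 and 3 are on for their yellow ones. The cover is shut and released, and the robot touched none of the bystanders. No verdict came back.

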